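Open a safety cap in a one-handed opening stand

ROBOT

A 7-joint arm with a two-finger parallel gripper is mounted at the origin on a cart in front of the work surface, level with it; the furniture and walls round the work are solid. World frame = base frame: x ahead of the robot, y to its left, z up, the work surface at z = 0. Lengths are in m, angles in rad, forces in N, time in s.
With the tool pointing down it reaches from about 0.4 to 0.875 m from the base axis. Payload 19.3 kg.
Tool frame: the origin (TCP) lies at the very end of the fingers, on their centre line; the grasp point (between the pads) lies 19 mm behind it; z points along the fingers, y is the direction in which the jaws open and shut (so a half turn about z gives the same grasp; the last joint's range is limited). The gripper opens to 85 mm and grips with 20 to 120 N. Pads are 22 mm wide; open, the fingers measure 114 mm over their backs; the gripper's body (76 mm by 85 mm) begins 54 mm behind the grasp point. The pads swing forward as they close: fully open they stand 13 mm farther back than shut.
Start: joints at [-1.393, 0.521, -0.036, 1.599, 0.021, 1.021, -0.113], TCP at [0.153, 0.606, 0.231] pointing down, gripper open.
Joint ranges: [-2.91, 2.91], [-0.3, 2.13], [-1.5, 1.42], [0.17, 2.43], [-1.26, 4.41], [0.16, 1.93], [-2.52, 2.52]. Speed limits (rad/s): [1.89, 1.89, 2.39, 2.39, 3.01, 3.01, 3.01].

INTERFACE

Orientations are given as [roll, pitch, yaw] about the fixed x, y, z axes, in that order (R = Rz(yaw) Ry(pitch) Rx(roll)).
In Python, from workcell import bot gives the robot as it stands.
- The arm moves only by the tool carry_out, never from a script. Its argument "targets" is a list of rows, each a list of 7 numbers: the shift along the tool's x, y, z in mm, then the turn, a rotation vector about the tool's x, y, z in units of 6 degrees (1.0 is 6 degrees), then the closure in counts, from 0 (fully open) to 255 (shut). A call has 1 to 5 rows; each row shifts and turns the commanded pose from where the row before left it, along the tool's axes as they then stand; what a row does not reach is not made up. A row lasts 1/12 s, in which the tool goes at most 41.7 mm and 7.16 degrees, less where a joint would pass 70% of its speed; a pose out of reach is approached as far as the arm can. A call is refused whole if a number of a shift passes 41.7 or a number of a turn 1, either way. A call with a gripper value outside its range is refused whole. The fingers move at their own pace and stop on an object; "force" is the grip in N (left out, the last holds). Time passes only in rows, so rows that do not move let the fingers close. It gives the time, the measured TCP pose, the force and the opening at its end, in the units of the state.
- bot.observe(): the state, without advancing time (a new reading comes with each control period).
- bot.grab_frame(name): name is "scene" or "top" or "wrist"; returns a dict with "color" (480x640x3 uint8, red, green, blue), "z_map" (480x640 float32, m along the optical axis (not along the pixel's ray), 0 where there is no reading), "K" (3x3 intrinsics, pixels), "k1" (the pictures are not rectified: a ray, as slopes to the right and down, at radius r is drawn at 1 + k1 r^2 times it, then the intrinsics apply), "cam_to_world" (4x4, takes a point from camera to world coordinates); the wrist camera has in their place "T_tool_cam" (4x4, takes a point from camera to tool coordinates, whose origin is the TCP and whose axes are the flange's). Camera axes: x right, y down, z forward; pixel columns grow to the right and rows downward; lengths in m; the calibration is good to about 2 mm. A picture is of the moment at which its call begins: read the wrist's pose just before it.
- bot.job_done(): hands the job in, once; it reports no verdict.
The state is a dict: "clock": time; "qpos": joint angles; "qd": joint speeds; "joint_efforts": joint torques, N m; "position": TCP position; "tool_rot": TCP orientation; "force": force on the tool from outside, world axes, zero at the start; "moment": the same for the moment, N m; "grip_width": finger opening in m.
Only numpy, scipy, OpenCV 4.12 (cv2) and the standard library are available. Lean on these libraries where they do the work, as an engineer would, in place of code of your own. Each camera call takes 0.05 s, during which the arm holds its last target. There are 200 camera calls.

TASK

Lock the blue bottle into its opening stand by swinging the orange turnbutton a quarter turn over the bottle's shoulder, fully to its stop. Then press the white safety cap down, twist it anticlockwise while pressed until it comes free, and lift it straight up about 10 cm. Finish holding the cap level in the gripper, still above the bottle; leave the bottle in the stand, the button closed, and the spice jar, tin and tomato undisturbed.

Things in the scene. Friction and masses are not known exactly. Their poses are not given: they have to be found in the camera images.
- stand: Opening stand fixed to the worktop: aluminium base 128 (x) x 176 (y) x 10 mm, a square grey pocket with walls up to 40 mm round the bottle, and at its -y side a grey post 80 mm high carrying the turnbutton, its pivot at stand-frame (0, -65 mm). Origin: on the worktop, at the pocket's centre.
- turnbutton (a joint): Angle of the orange turnbutton, rad, growing anticlockwise seen from above. 0: open, bar along the stand's x, pin towards the stand's -x (robot side). 1.57: closed, catch over the bottle's shoulder, pin pointing away from the bottle (stand's -y). Hard stop 1.62. Starts between 0 and 0.35; stays where left (about 1 N at the pin turns it).
- button_pin (a point): Centre of the top of the upright orange round pin used to turn the button: diameter 12 mm, 26 mm tall, standing on the bar (bar top 90.5 mm, pin top 116.5 mm above the worktop), 38 mm from the pivot.
- button_pivot (a point): Vertical pivot axis of the orange turnbutton on the post, at the bar's top face (90.5 mm above the worktop). Bar 80 x 16 x 8 mm, underside 2.5 mm above the bottle's shoulder; its catch end reaches 34 mm from the pivot.
- bottle: Squat square blue plastic bottle, body 84 x 84 x 70 mm, loose (0.5 kg) in the stand's pocket with 2 mm play a side. Origin: centre of its underside, 10 mm above the worktop. Flat shoulder 80 mm above the worktop; white neck, diameter 28 mm with two side lugs, up to 121 mm, topped by a spring disc 22 mm across.
- cap: White ribbed round safety cap with red arrows on top: diameter 50 mm, 30 mm high, 35 g, hollow from below, always starts locked. Origin: centre of its underside, z up. Locked, its underside is 102 mm above the worktop (92 mm above the bottle's origin) and the 22 mm gap below it to the shoulder is free.
- spice_jar: Bystander: round spice jar with red lid, 45 mm across, 106 mm high. Origin: centre of its underside.
- tin: Bystander: red food tin, 75 mm across, 58 mm high. Origin: centre of its underside.
- tomato: Bystander: red tomato, 69 mm across, 71 mm high. Origin: centre of its underside.
- cap_top (a point): Centre of the cap's top, 132 mm above the worktop when locked. A spring pushes the cap up with 3 N (8 N when 6 mm down). It turns only while 4.5 to 7 mm down (7: hard stop), anticlockwise from above; after 50 to 88 degrees (best 70 = 1.22 rad; stop near 90) it lifts straight off, pushed by the spring. Clockwise is blocked.
Mind the look-alikes: they are no part of the job. Of the things like the cap, leave any that is purple; of the rest the larger one is meant.

How it is judged:
On the way, in this order (a step that is already met when the one before it is completed fails the run):
1. the turnbutton is closed over the shoulder of the bottle, the cap still on (value of joint turnbutton above 1.4 rad and z of cap in the frame of bottle below 0.095 m), for 0.2 s.
2. the cap is pressed down on the neck (z of cap in the frame of bottle below 0.0895 m and contact force between the fingers and cap above 1 N), for 0.05 s.
3. the cap, still on the neck, is turned free (angle between the x axis of cap and the x axis of bottle, either way round above 0.85 rad and z of cap in the frame of bottle below 0.1 m), for 0.05 s.
At the end, for the whole second after the job is handed in: The fingers hold the cap still (below 30 mm/s) and level (within 0.3 rad), 60 to 180 mm above its locked height and within 40 mm of the bottle's axis, touching nothing but the fingers; the turnbutton reads above 1.4 rad; the bottle stands upright in the stand (z of cap in the frame of bottle between 0.152 and 0.272 m and horizontal distance between cap and bottle below 0.04 m and angle between cap's own z axis and vertical below 0.3 rad and linear speed of cap below 0.03 m/s and contact force between the fingers and cap above 1 N and contact force between cap and bottle below 0.05 N and value of joint turnbutton above 1.4 rad and distance between bottle and stand below 0.016 m and angle between bottle's own z axis and vertical below 0.08 rad); the arm keeps its last pose, push and grip.
It fails at once if the bottle is pulled up out of its seat or tipped (z of bottle in the frame of stand above 0.022 m or angle between bottle's own z axis and vertical above 0.2 rad).
It fails at once if a bystander is pushed away or knocked over (distance of any of spice_jar, tin, tomato from where it was at the start of the episode above 0.03 m or angle between any of spice_jar, tin's own z axis and vertical above 0.5 rad).
It also fails if it takes over 54 s, if anything falls off the work surface, if the arm or the gripper's body presses on something with over 40 N, if the wrist force passes 120 N, or if a joint passes its speed limit or range.

## Working session

There is one attempt and no reset: what is moved stays moved. The work goes in short steps, Python scripts to look and compute and a tool call to move; the robot and the scene stay as the last step left them, time stands still between calls to the robot, and variables do not carry over. Pictures are saved under pics/ and viewed, about 8 in all and at most 12, crops included, and the job is handed in when it is done.

Besides the shell and the picture viewer there is one more tool, called by a JSON object that holds its "op" and its "data". carry_out: Moves the arm, as the interface text tells. Its arguments: {"type":"object","properties":{"targets":{"type":"array","items":{"type":"array","items":{"type":"number"}}},"force":{"type":"number"}},"required":["targets"]}

```bash
ls; mkdir -p pics
cat > h.py <<'E'
import numpy as np, cv2
from workcell import bot
from scipy.spatial.transform import Rotation as R
def world(f, state=None):
    """HxWx3 world points of a frame"""
    K=f["K"]; k1=f["k1"]; z=f["z_map"]
    v,u=np.mgrid[0:480,0:640].astype(np.float64)
    n=cv2.undistortPoints(np.stack([u.ravel(),v.ravel()],1)[:,None],K,np.array([k1,0,0,0.]))[:,0].reshape(480,640,2)
    p=np.dstack([n[...,0]*z,n[...,1]*z,z])
    T=f.get("cam_to_world")
    if T is None:
        W=np.eye(4); W[:3,:3]=R.from_euler('xyz',state["tool_rot"]).as_matrix(); W[:3,3]=state["position"]; T=W@f["T_tool_cam"]
    return p@T[:3,:3].T+T[:3,3]
def save(n,im): cv2.imwrite(f"pics/{n}.png",im[...,::-1])
E
python3 - <<'E'
from h import *
s=bot.observe(); print(s)
a=bot.grab_frame("scene");b=bot.grab_frame("top")
save("scene",a["color"]);save("top",b["color"])
np.savez("top.npz",w=world(b),c=b["color"]);np.savez("scene.npz",w=world(a),c=a["color"])
E
```

```text
pics
{'clock': 0.0, 'qpos': array([-1.39321237,  0.52202486, -0.03630271,  1.60000443,  0.02124448,
        1.02108402, -0.11281244]), 'qd': array([ 1.76143464e-03,  8.54777230e-04,  1.62820807e-04, -1.55211259e-05,
        6.79156132e-04, -7.98893033e-04, -1.62556754e-03]), 'joint_efforts': array([-1.98527996e-03, -9.27097178e+01,  1.97877042e+00, -3.69920325e+01,
        1.77738396e-02,  8.09997349e-03,  1.55578709e-05]), 'position': array([0.15326507, 0.60557338, 0.23072054]), 'tool_rot': array([-3.14046498e+00,  1.30562198e-04,  2.89378814e+00]), 'force': array([ 0.53594801, -0.44420765, -0.36740549]), 'moment': array([-0.00567518, -0.01012458, -0.02652782]), 'grip_width': 0.0851417339990909}
```

View pics/scene.png

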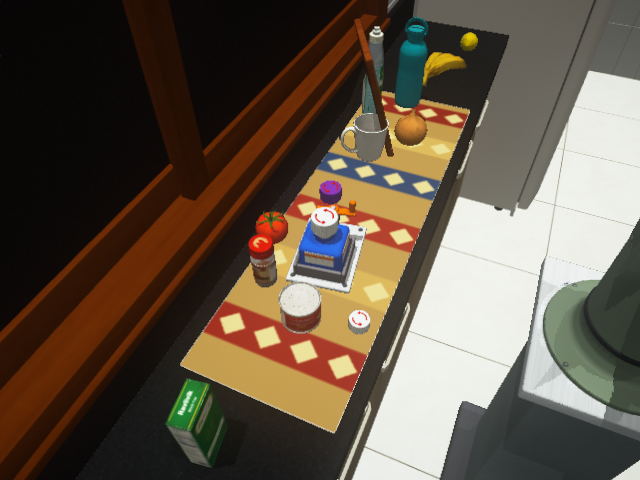

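View pics/top.png

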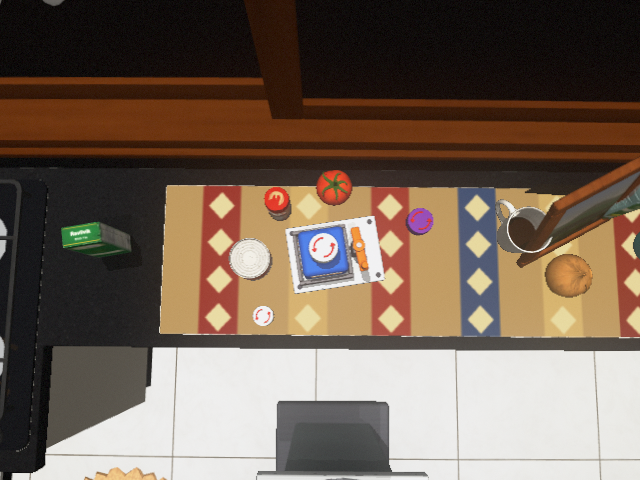

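Candidates for the cap (top view): white with arrows on the bottle (323,247), a small white one on the worktop (263,316), and a purple one (420,221). The white tin lid (250,258) is no cap. I choose (323,247), the larger white one, on the bottle. The orange button is at (360,249), with its pin probably at about (359,264).

Run:
```python
from h import *
d=np.load("top.npz");w=d["w"];c=d["c"]
hsv=cv2.cvtColor(c,cv2.COLOR_RGB2HSV)
def rg(u0,u1,v0,v1):
    m=np.zeros((480,640),bool);m[v0:v1,u0:u1]=1;return m
z=w[...,2]
def circ(m,name):
    p=w[m]; (x,y),r=cv2.minEnclosingCircle(p[:,:2].astype(np.float32)); print(name,m.sum(),"mean",p.mean(0).round(4),"circ",round(x,4),round(y,4),round(r,4))
circ(rg(300,345,225,270)&(z>.120)&(z<.145),"cap")
circ(rg(250,275,305,328)&(z>.015)&(z<.06),"smallcap")
circ(rg(265,292,185,220)&(z>.095),"jar"); circ(rg(225,275,235,283)&(z>.05),"tin"); circ(rg(315,355,165,208)&(z>.03),"tomato")
o=rg(345,372,222,276)&(hsv[...,0]>8)&(hsv[...,0]<20)&(hsv[...,1]>200)&(hsv[...,2]>150)
circ(o,"orange");circ(o&(z>.105),"pin")
b=o&(z>.08)&(z<.1);p=w[b];circ(b,"bar")
e=np.linalg.svd(p[:,:2]-p[:,:2].mean(0))[2][0];print("bar dir",np.degrees(np.arctan2(e[1],e[0])))
bl=rg(290,360,215,290)&(hsv[...,0]>105)&(hsv[...,0]<125)&(hsv[...,1]>150)&(z>.07)&(z<.09)
q=w[bl][:,:2].astype(np.float32);print("bottle",cv2.minAreaRect(q))
st=rg(280,390,210,300)&(z>.004)&(z<.018)
print("stand",cv2.minAreaRect(w[st][:,:2].astype(np.float32)))
crop=cv2.resize(c[210:300,275:395],None,fx=6,fy=6,interpolation=cv2.INTER_CUBIC);save("crop",crop)
```

```text
cap 665 mean [0.5553 0.0419 0.132 ] circ 0.5561 0.0416 0.0253
smallcap 326 mean [0.4398 0.1531 0.0235] circ 0.4397 0.1535 0.0195
jar 505 mean [0.6433 0.1248 0.1099] circ 0.5508 0.089 0.1231
tin 1318 mean [0.5437 0.1763 0.0649] circ 0.5016 0.1259 0.1039
tomato 1051 mean [0.6809 0.0222 0.0549] circ 0.5827 0.0224 0.1491
orange 0 mean [nan nan nan] circ 0.0 0.0 0.0
pin 0 mean [nan nan nan] circ 0.0 0.0 0.0
bar 0 mean [nan nan nan] circ 0.0 0.0 0.0
bar dir 0.0
bottle ((0.5560682415962219, 0.042773231863975525), (0.0786491334438324, 0.07825202494859695), 9.196638107299805)
stand ((0.559639573097229, 0.019246749579906464), (0.17304028570652008, 0.21158143877983093), 1.0719600915908813)<stdin>:8: RuntimeWarning: Mean of empty slice.
  ret = um.true_divide(
<stdin>:15: RuntimeWarning: Mean of empty slice.
```

View pics/crop.png

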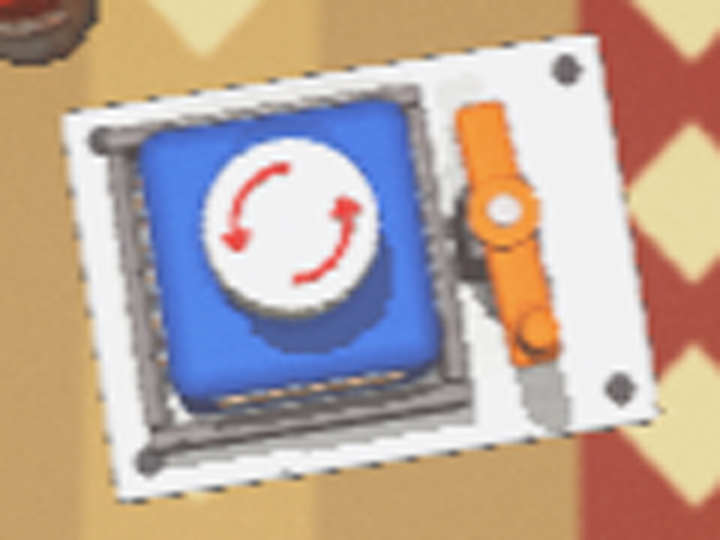

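The crop shows the 25 mm radius white cap with red arrows at crop (290,225). The button's pivot is at (503,210) and the pin at (538,333), robot side. Next I measure the orange parts.

Run:
```python
from h import *
d=np.load("top.npz");w=d["w"];c=d["c"]
z=w[...,2];hsv=cv2.cvtColor(c,cv2.COLOR_RGB2HSV)
m=np.zeros((480,640),bool);m[222:280,345:372]=1
print(hsv[245,360],hsv[264,364],w[245,358].round(4),w[int(210+333/6),int(275+538/6)].round(4))
o=m&(hsv[...,0]<22)&(hsv[...,1]>170)&(hsv[...,2]>120)&(z>.08)
for n,k in (("pin",o&(z>.108)),("bar",o&(z<.1))):
    p=w[k];print(n,len(p),p.mean(0).round(4),p.min(0).round(4),p.max(0).round(4))
e=np.linalg.svd(p[:,:2]-p[:,:2].mean(0),full_matrices=False)[2][0];print("bar dir",np.degrees(np.arctan2(e[1],e[0])),cv2.minAreaRect(p[:,:2].astype(np.float32)))
g=(np.abs(z-.010)<.004)&(hsv[...,1]<40)&(hsv[...,2]>170);g[:, :280]=0;g[:,390:]=0;g[:210]=0;g[300:]=0
print("base",g.sum(),cv2.minAreaRect(w[g][:,:2].astype(np.float32)))
for v,u in((257,359),(244,359),(232,356)):print(w[v,u].round(4))
```

```text
[  0   8 235] [ 15 187 242] [ 0.5646 -0.0197  0.0949] [ 0.5269 -0.0283  0.1185]
pin 35 [ 0.5202 -0.023   0.1973] [ 0.4356 -0.0337  0.1109] [0.5341 0.0458 1.0603]
bar 266 [ 0.5637 -0.0204  0.091 ] [ 0.5207 -0.0324  0.0849] [ 0.5985 -0.0076  0.0979]
bar dir -168.14359654297294 ((0.5594367980957031, -0.021758507937192917), (0.07875899225473404, 0.017140237614512444), 10.036142349243164)
base 2216 ((0.5589946508407593, 0.019727952778339386), (0.12697552144527435, 0.17466898262500763), 9.241996765136719)
[ 0.5438 -0.0217  0.0905]
[ 0.5662 -0.0213  0.0964]
[ 0.5884 -0.0163  0.0917]
```

```bash
cat >> h.py <<'E'
def rot(yaw): return R.from_euler('xyz',[np.pi,0,np.radians(yaw)])
def plan(way,n,start=None):
    """rows from the measured pose through a list of (x,y,z,yaw deg), n rows each"""
    s=bot.observe(); p=np.array(s["position"]); q=R.from_euler('xyz',s["tool_rot"])
    for (x,y,z,yw),k in zip(way,n):
        t=np.array([x,y,z]); rv=(q.inv()*rot(yw)).as_rotvec(); dp=t-p
        for i in range(k):
            d=q.inv().apply(dp/k)*1000; print(np.r_[d.round(0),(np.degrees(rv)/6/k).round(2)].tolist())
            q=q*R.from_rotvec(rv/k)
        p=t;q=rot(yw)
def st():
    s=bot.observe();q=R.from_euler('xyz',s["tool_rot"])
    print("t",round(s["clock"],2),"pos",np.round(s["position"],4),"yaw",round(np.degrees(s["tool_rot"][2]),1),"tilt",round(np.degrees(np.arccos(-q.as_matrix()[2,2])),2),"F",np.round(s["force"],1),"w",round(s["grip_width"],4),"q7",s["qpos"].round(2))
E
python3 -c "
from h import *
plan([(.529,-.029,.231,10)],[27])"
```

```text
[-19.0, -19.0, 0.0, -0.0, 0.0, 0.96]
[-21.0, -17.0, 0.0, -0.0, 0.0, 0.96]
[-23.0, -15.0, 0.0, -0.0, 0.0, 0.96]
[-24.0, -13.0, 0.0, -0.0, 0.0, 0.96]
[-25.0, -10.0, 0.0, -0.0, 0.0, 0.96]
[-26.0, -8.0, 0.0, -0.0, 0.0, 0.96]
[-27.0, -5.0, 0.0, -0.0, 0.0, 0.96]
[-27.0, -2.0, 0.0, -0.0, 0.0, 0.96]
[-27.0, 0.0, 0.0, -0.0, 0.0, 0.96]
[-27.0, 3.0, 0.0, -0.0, 0.0, 0.96]
[-27.0, 6.0, -0.0, -0.0, 0.0, 0.96]
[-26.0, 9.0, -0.0, -0.0, 0.0, 0.96]
[-25.0, 11.0, -0.0, -0.0, 0.0, 0.96]
[-24.0, 14.0, -0.0, -0.0, 0.0, 0.96]
[-22.0, 16.0, -0.0, -0.0, 0.0, 0.96]
[-20.0, 18.0, -0.0, -0.0, 0.0, 0.96]
[-19.0, 20.0, -0.0, -0.0, 0.0, 0.96]
[-16.0, 22.0, -0.0, -0.0, 0.0, 0.96]
[-14.0, 23.0, -0.0, -0.0, 0.0, 0.96]
[-12.0, 25.0, -0.0, -0.0, 0.0, 0.96]
[-9.0, 26.0, -0.0, -0.0, 0.0, 0.96]
[-7.0, 27.0, -0.0, -0.0, 0.0, 0.96]
[-4.0, 27.0, -0.0, -0.0, 0.0, 0.96]
[-1.0, 27.0, -0.0, -0.0, 0.0, 0.96]
[2.0, 27.0, -0.0, -0.0, 0.0, 0.96]
[4.0, 27.0, -0.0, -0.0, 0.0, 0.96]
[7.0, 26.0, -0.0, -0.0, 0.0, 0.96]
```

{"op": "carry_out", "data": {"targets": [[-19,-19,0,0,0,0.96,120],[-21,-17,0,0,0,0.96,120],[-23,-15,0,0,0,0.96,120],[-24,-13,0,0,0,0.96,120],[-25,-10,0,0,0,0.96,120]], "force": 40}}

```text
clock: 0.52
position: [0.2232, 0.488, 0.2311]
tool_rot: [-3.141, 0.0, 2.386]
force: [0.8, 0.3, 0.4]
grip_width: 0.0458
```

{"op": "carry_out", "data": {"targets": [[-26,-8,0,0,0,0.96,120],[-27,-5,0,0,0,0.96,120],[-27,-2,0,0,0,0.96,120],[-27,0,0,0,0,0.96,120],[-27,3,0,0,0,0.96,120]]}}

```text
clock: 0.93
position: [0.2918, 0.371, 0.2312]
tool_rot: [-3.141, 0.0, 1.884]
force: [-0.2, -0.2, 0.4]
grip_width: 0.0449
```

{"op": "carry_out", "data": {"targets": [[-27,6,0,0,0,0.96,120],[-26,9,0,0,0,0.96,120],[-25,11,0,0,0,0.96,120],[-24,14,0,0,0,0.96,120],[-22,16,0,0,0,0.96,120]]}}

```text
clock: 1.35
position: [0.3627, 0.253, 0.2313]
tool_rot: [-3.141, 0.0, 1.381]
force: [0.8, 0.9, -0.1]
grip_width: 0.0451
```

{"op": "carry_out", "data": {"targets": [[-20,18,0,0,0,0.96,120],[-19,20,0,0,0,0.96,120],[-16,22,0,0,0,0.96,120],[-14,23,0,0,0,0.96,120],[-12,25,0,0,0,0.96,120]]}}

```text
clock: 1.77
position: [0.4328, 0.1364, 0.2313]
tool_rot: [-3.141, -0.0, 0.878]
force: [0.6, -0.1, -0.0]
grip_width: 0.0455
```

{"op": "carry_out", "data": {"targets": [[-9,26,0,0,0,0.96,120],[-7,27,0,0,0,0.96,120],[-4,27,0,0,0,0.96,120],[-1,27,0,0,0,0.96,120],[2,27,0,0,0,0.96,120]]}}

```text
clock: 2.18
position: [0.5035, 0.0192, 0.2312]
tool_rot: [-3.141, 0.0, 0.376]
force: [0.7, 1.1, -0.8]
grip_width: 0.0455
```

{"op": "carry_out", "data": {"targets": [[4,27,0,0,0,0.96,120],[7,26,0,0,0,0.96,120],[0,0,0,0,0,0,120],[0,0,0,0,0,0,120]]}}

```text
clock: 2.52
position: [0.5308, -0.0275, 0.2309]
tool_rot: [3.141, 0.001, 0.177]
force: [-0.6, 0.9, 0.3]
grip_width: 0.0451
```

Run:
```python
from h import *
st();s=bot.observe();f=bot.grab_frame("wrist");w=world(f,s);c=f["color"];save("wrist1",c)
hsv=cv2.cvtColor(c,cv2.COLOR_RGB2HSV);z=w[...,2]
o=(hsv[...,0]<22)&(hsv[...,1]>170)&(hsv[...,2]>90)&(w[...,1]<.005)&(w[...,1]>-.08)&(abs(w[...,0]-.56)<.08)
for n,k in (("pin",o&(z>.11)&(z<.125)),("bar",o&(z<.098)&(z>.085))):
    p=w[k]
    if len(p)>3: print(n,len(p),p.mean(0).round(4),cv2.minEnclosingCircle(p[:,:2].astype(np.float32)),cv2.minAreaRect(p[:,:2].astype(np.float32)))
k=(z>.126)&(z<.14)&(abs(w[...,0]-.556)<.04)&(abs(w[...,1]-.042)<.04)
if k.sum()>3: print("cap",k.sum(),w[k].mean(0),cv2.minEnclosingCircle(w[k][:,:2].astype(np.float32)))
```

```text
t 2.52 pos [ 0.5308 -0.0275  0.2309] yaw 10.2 tilt 0.07 F [-0.6  0.9  0.3] w 0.0451 q7 [-0.6   0.47  0.75  1.87 -0.39  0.95 -1.07]
pin 234 [ 0.5306 -0.0318  0.1157] ((0.5298141241073608, -0.03197538107633591), 0.005913866218179464) ((0.5304439067840576, -0.03181928023695946), (0.010730542242527008, 0.01124707143753767), 54.44906997680664)
bar 2089 [ 0.5667 -0.0234  0.0907] ((0.561045229434967, -0.023322217166423798), 0.0391852967441082) ((0.5613406300544739, -0.024257048964500427), (0.07768803089857101, 0.020563431084156036), 12.501910209655762)
cap 5315 [0.55872563 0.03967965 0.13154307] ((0.5576115250587463, 0.03979065269231796), 0.025181245058774948)
```

View pics/wrist1.png

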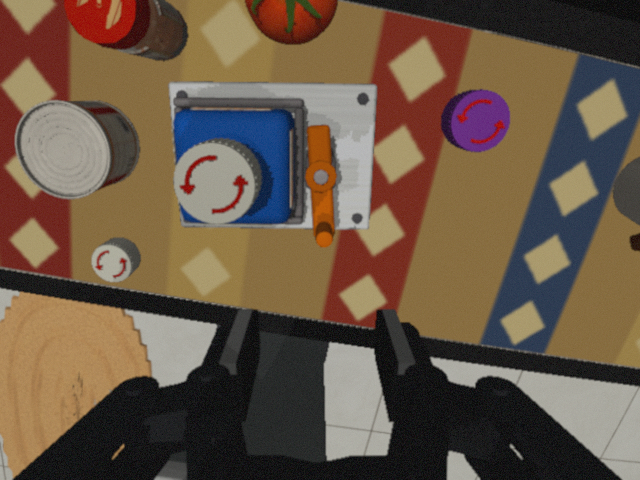

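The wrist view shows the cap at (217,180), the pivot at (321,176) and the pin at (323,238). Wrist and top measurements agree within 2–3 mm, so I use the mean: pin ≈ (0.529,-0.030), cap ≈ (0.557,0.041). Next I descend on the pin and grip it lightly.

{"op": "carry_out", "data": {"targets": [[-2,2,30,0,0,0,120],[0,0,35,0,0,0,120],[0,0,35,0,0,0,120],[0,0,25,0,0,0,120],[0,0,12,0,0,0,120]], "force": 20}}

```text
clock: 2.98
position: [0.5274, -0.0273, 0.0916]
tool_rot: [-3.141, 0.004, 0.182]
force: [-0.4, -0.0, -0.7]
grip_width: 0.0455
```

{"op": "carry_out", "data": {"targets": [[0,0,0,0,0,0,240],[0,0,0,0,0,0,240],[0,0,0,0,0,0,240],[0,0,0,0,0,0,240],[0,0,0,0,0,0,240]]}}

```text
clock: 3.4
position: [0.53, -0.0295, 0.0959]
tool_rot: [3.14, -0.002, 0.179]
force: [1.1, -7.7, -5.4]
grip_width: 0.0109
```

```bash
python3 -c "
from h import *
st()"
```

```text
t 3.4 pos [ 0.53   -0.0295  0.0959] yaw 10.3 tilt 0.16 F [ 1.1 -7.7 -5.4] w 0.0109 q7 [-0.47  0.65  0.58  1.98 -0.57  0.67 -0.92]
```

{"op": "carry_out", "data": {"targets": [[0.2,3.6,0,0,0,-0.92,240],[0.2,3.6,0,0,0,-0.92,240],[0.2,3.6,0,0,0,-0.92,240],[0.2,3.6,0,0,0,-0.92,240],[0.2,3.6,0,0,0,-0.92,240]]}}

```text
clock: 3.82
position: [0.5365, -0.0455, 0.0959]
tool_rot: [3.141, -0.0, 0.666]
force: [-4.7, -3.9, -1.7]
grip_width: 0.0113
```

{"op": "carry_out", "data": {"targets": [[0.2,3.6,0,0,0,-0.92,240],[0.2,3.6,0,0,0,-0.92,240],[0.2,3.6,0,0,0,-0.92,240],[0.2,3.6,0,0,0,-0.92,240],[0.2,3.6,0,0,0,-0.92,240]]}}

```text
clock: 4.23
position: [0.5506, -0.0571, 0.0959]
tool_rot: [3.14, 0.001, 1.147]
force: [-4.4, -6.8, -0.6]
grip_width: 0.0112
```

{"op": "carry_out", "data": {"targets": [[0.2,3.6,0,0,0,-0.92,240],[0.2,3.6,0,0,0,-0.92,240],[0.2,3.6,0,0,0,-0.92,240],[0,0,0,0,0,0,240],[0,0,0,0,0,0,240]]}}

```text
clock: 4.65
position: [0.5613, -0.0603, 0.096]
tool_rot: [3.14, 0.002, 1.432]
force: [-1.5, -6.9, -1.7]
grip_width: 0.0108
```

```bash
python3 -c "
from h import *
st()
p=np.array(bot.observe()['position'])[:2]-[.567,-.0228];print(np.hypot(*p),np.degrees(np.arctan2(p[1],p[0]))%360-189.24)
a=np.radians(189.24+92.8);t=np.array([.567,-.0228])+.038*np.array([np.cos(a),np.sin(a)]);print(t)
plan([(*t,.096,103)],[3])"
```

```text
t 4.65 pos [ 0.5613 -0.0603  0.096 ] yaw 82.0 tilt 0.14 F [-1.5 -6.9 -1.7] w 0.0108 q7 [-0.17  0.62  0.24  1.88 -0.22  0.66  0.06]
0.037940080380136625 72.18499086489248
[ 0.57492659 -0.05996408]
[1.0, 4.0, -0.0, 0.0, 0.01, -1.16]
[0.0, 5.0, -0.0, 0.0, 0.01, -1.16]
[-0.0, 5.0, -0.0, 0.0, 0.01, -1.16]
```

{"op": "carry_out", "data": {"targets": [[0.2,3.5,0,0,0,-0.88,240],[0.2,3.5,0,0,0,-0.88,240],[0.2,3.5,0,0,0,-0.88,240],[0.2,3.5,0,0,0,-0.88,240],[0,0.5,0,0,0,0,240]]}}

```text
clock: 5.07
position: [0.5744, -0.0599, 0.0958]
tool_rot: [-3.139, 0.002, 1.806]
force: [-11.7, -9.1, 6.4]
grip_width: 0.0108
```

{"op": "carry_out", "data": {"targets": [[0,0,0,0,0,0,240],[0,0,0,0,0,0,240],[0,0,0,0,0,0,240]]}}

```text
clock: 5.32
position: [0.5743, -0.0598, 0.0958]
tool_rot: [-3.14, 0.002, 1.799]
force: [-9.7, -8.0, 3.5]
grip_width: 0.0111
```

```bash
python3 -c "
from h import *
st()
p=np.array(bot.observe()['position'])[:2]-[.567,-.0228];print(np.hypot(*p),np.degrees(np.arctan2(p[1],p[0]))%360-189.24)"
```

```text
t 5.32 pos [ 0.5743 -0.0598  0.0958] yaw 103.1 tilt 0.17 F [-9.7 -8.   3.5] w 0.0111 q7 [-0.1   0.63  0.14  1.84 -0.12  0.68  0.34]
0.03774905489015765 91.9768525285059
```

{"op": "carry_out", "data": {"targets": [[0,0,0,0,0,0,150],[0,0,0,0,0,0,150],[0,0,-30,0,0,0,120],[0,0,-40,0,0,0,60],[0,0,-35,0,0,0,0]]}}

```text
clock: 5.73
position: [0.5756, -0.0578, 0.202]
tool_rot: [3.141, 0.001, 1.801]
force: [0.6, -0.8, 0.1]
grip_width: 0.0684
```

Run:
```python
from h import *
st();s=bot.observe();f=bot.grab_frame("wrist");w=world(f,s);t=bot.grab_frame("top")
cr=cv2.resize(t["color"][210:300,275:395],(640,480),interpolation=cv2.INTER_CUBIC)
save("after",np.hstack([f["color"],cr])[:, ::1][::2,::2])
z=w[...,2];k=(z>.126)&(z<.14)&(abs(w[...,0]-.556)<.04)&(abs(w[...,1]-.042)<.04)
if k.sum()>3: print("cap",k.sum(),w[k].mean(0),cv2.minEnclosingCircle(w[k][:,:2].astype(np.float32)))
```

```text
t 5.73 pos [ 0.5756 -0.0578  0.202 ] yaw 103.2 tilt 0.06 F [ 0.6 -0.8  0.1] w 0.0684 q7 [-0.12  0.49  0.17  1.76 -0.1   0.9   0.32]
cap 8598 [0.55736672 0.04049062 0.131611  ] ((0.5575754642486572, 0.04003916308283806), 0.025463663041591644)
```

View pics/after.png

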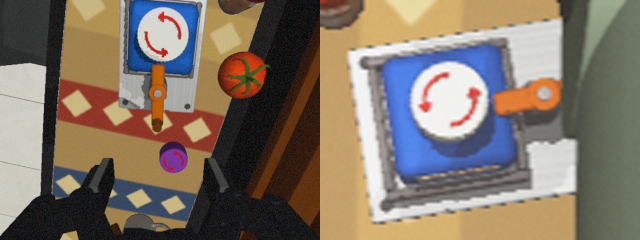

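The button is closed: the catch lies over the bottle (right panel, orange bar at (525,100) pointing to the cap) and the pin points away. The cap is at (0.557, 0.0403). Next I move over it at yaw 62.

```bash
python3 -c "
from h import *
plan([(.557,.0405,.202,62)],[8])"
```

```text
[13.0, 0.0, 0.0, 0.01, -0.0, 0.86]
[13.0, -1.0, 0.0, 0.01, -0.0, 0.86]
[12.0, -2.0, 0.0, 0.01, -0.0, 0.86]
[12.0, -3.0, 0.0, 0.01, -0.0, 0.86]
[12.0, -4.0, 0.0, 0.01, -0.0, 0.86]
[11.0, -5.0, 0.0, 0.01, -0.0, 0.86]
[11.0, -6.0, 0.0, 0.01, -0.0, 0.86]
[10.0, -7.0, 0.0, 0.01, -0.0, 0.86]
```

{"op": "carry_out", "data": {"targets": [[13,0,0,0,0,0.86,0],[13,-1,0,0,0,0.86,0],[12,-2,0,0,0,0.86,0],[12,-3,0,0,0,0.86,0]]}}

```text
clock: 6.17
position: [0.5648, -0.0078, 0.2003]
tool_rot: [3.14, -0.0, 1.436]
force: [-0.0, 0.3, 0.3]
grip_width: 0.0855
```

{"op": "carry_out", "data": {"targets": [[12,-4,0,0,0,0.86,0],[11,-5,0,0,0,0.86,0],[11,-6,0,0,0,0.86,0],[10,-7,0,0,0,0.86,0],[0,0,0,0,0,0,0]]}}

```text
clock: 6.58
position: [0.5547, 0.0428, 0.1999]
tool_rot: [3.141, -0.001, 1.078]
force: [0.2, 1.2, 0.1]
grip_width: 0.0856
```

```bash
python3 -c "
from h import *
st()
s=bot.observe();f=bot.grab_frame('wrist');w=world(f,s);z=w[...,2];k=(z>.126)&(z<.14)&(abs(w[...,0]-.556)<.04)&(abs(w[...,1]-.042)<.04)
print(k.sum(),w[k].mean(0),cv2.minEnclosingCircle(w[k][:,:2].astype(np.float32)) if k.sum() else 0)
plan([(.557,.0405,.098,62)],[4])"
```

```text
t 6.58 pos [0.5547 0.0428 0.1999] yaw 61.8 tilt 0.08 F [0.2 1.2 0.1] w 0.0856 q7 [-0.43  0.47  0.34  1.83 -0.2   0.87 -0.49]
5923 [0.55826576 0.0418349  0.13152203] ((0.5575637817382812, 0.040677737444639206), 0.025237370282411575)
[0.0, 1.0, 25.0, 0.0, -0.0, 0.0]
[0.0, 1.0, 25.0, 0.0, -0.0, 0.0]
[0.0, 1.0, 25.0, 0.0, -0.0, 0.0]
[0.0, 1.0, 25.0, 0.0, -0.0, 0.0]
```

{"op": "carry_out", "data": {"targets": [[0,1,27,0,0,0,0],[0,1,27,0,0,0,0],[0,1,27,0,0,0,0],[0,0,15,0,0,0,0],[0,0,6,0,0,0,0]], "force": 60}}

```text
clock: 7.05
position: [0.5568, 0.0376, 0.0955]
tool_rot: [-3.14, 0.002, 1.082]
force: [0.1, -1.1, -0.3]
grip_width: 0.0856
```

{"op": "carry_out", "data": {"targets": [[0,0,0,0,0,0,0],[0,0,0,0,0,0,150],[0,0,0,0,0,0,150],[0,0,0,0,0,0,150],[0,0,0,0,0,0,150]]}}

```text
clock: 7.47
position: [0.558, 0.0387, 0.0983]
tool_rot: [3.14, -0.001, 1.08]
force: [-0.6, -0.9, 4.3]
grip_width: 0.0492
```

```bash
python3 -c "
from h import *
st()"
```

```text
t 7.47 pos [0.558  0.0387 0.0983] yaw 61.9 tilt 0.1 F [-0.6 -0.9  4.3] w 0.0492 q7 [-0.37  0.62  0.28  1.9  -0.27  0.66 -0.42]
```

{"op": "carry_out", "data": {"targets": [[0,0,2,0,0,0,150],[0,0,2,0,0,0,150],[0,0,0,0,0,0,150],[0,0,0,0,0,0,150]]}}

```text
clock: 7.8
position: [0.558, 0.0387, 0.0937]
tool_rot: [3.141, -0.001, 1.08]
force: [0.6, 0.1, 7.4]
grip_width: 0.049
```

```bash
python3 -c "
from h import *
for i in range(1): st()"
```

```text
t 7.8 pos [0.558  0.0387 0.0937] yaw 61.9 tilt 0.07 F [0.6 0.1 7.4] w 0.049 q7 [-0.37  0.63  0.28  1.9  -0.27  0.65 -0.42]
```

{"op": "carry_out", "data": {"targets": [[0,0,0.6,0,0,0,150],[0,0,0,0,0,-0.5,150],[0,0,0,0,0,-0.9,150],[0,0,0,0,0,-0.9,150],[0,0,0,0,0,-0.7,150]]}}

```text
clock: 8.22
position: [0.5581, 0.0389, 0.0932]
tool_rot: [3.14, -0.001, 1.4]
force: [-0.2, 1.1, 7.3]
grip_width: 0.0489
```

```bash
python3 -c "
from h import *
st();print(bot.observe()['moment'])"
```

```text
t 8.22 pos [0.5581 0.0389 0.0932] yaw 80.2 tilt 0.08 F [-0.2  1.1  7.3] w 0.0489 q7 [-0.31  0.62  0.19  1.89 -0.18  0.65 -0.18]
[ 0.29285126  0.00043244 -0.00089866]
```

{"op": "carry_out", "data": {"targets": [[0,0,0,0,0,-0.9,150],[0,0,0,0,0,-0.9,150],[0,0,0,0,0,-0.9,150],[0,0,0,0,0,-0.9,150],[0,0,0,0,0,-0.9,150]]}}

```text
clock: 8.63
position: [0.558, 0.0389, 0.0932]
tool_rot: [3.14, 0.0, 1.87]
force: [-0.2, 0.7, 7.1]
grip_width: 0.0491
```

{"op": "carry_out", "data": {"targets": [[0,0,0,0,0,-0.9,150],[0,0,0,0,0,-0.9,150],[0,0,0,0,0,-0.9,150],[0,0,0,0,0,-0.9,150],[0,0,0,0,0,0,150]]}}

```text
clock: 9.05
position: [0.558, 0.0388, 0.0932]
tool_rot: [3.14, 0.0, 2.249]
force: [0.8, 1.6, 7.7]
grip_width: 0.0486
```

{"op": "carry_out", "data": {"targets": [[0,0,0,0,0,0,150],[0,0,0,0,0,0,150]]}}

```text
clock: 9.22
position: [0.558, 0.0388, 0.0932]
tool_rot: [3.14, 0.0, 2.243]
force: [-0.4, 0.9, 8.1]
grip_width: 0.0488
```

Run:
```python
from h import *
st();s=bot.observe();print(s['moment']);f=bot.grab_frame("wrist");t=bot.grab_frame("scene")
save("twist",np.hstack([cv2.resize(f["color"],(400,300)),cv2.resize(t["color"][180:300,250:410],(400,300),interpolation=cv2.INTER_CUBIC)]))
```

```text
t 9.22 pos [0.558  0.0388 0.0932] yaw 128.5 tilt 0.08 F [-0.4  0.9  8.1] w 0.0488 q7 [-0.15  0.6  -0.04  1.89  0.04  0.65  0.46]
[ 0.08912     0.04793011 -0.0188827 ]
```

View pics/twist.png

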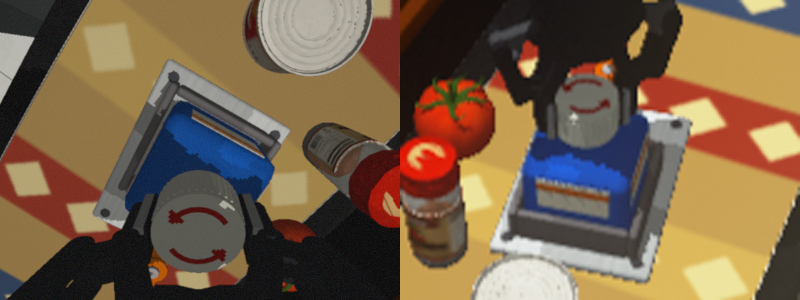

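The cap (200,235 in the left panel) is gripped and has followed the tool about 67° with negligible moment. I add a few degrees, then lift gently and check the force.

{"op": "carry_out", "data": {"targets": [[0,0,0,0,0,-0.6,150],[0,0,0,0,0,0,150],[0,0,-4,0,0,0,150],[0,0,-4,0,0,0,150],[0,0,0,0,0,0,150]]}}

```text
clock: 9.73
position: [0.5578, 0.0387, 0.1014]
tool_rot: [3.141, 0.001, 2.305]
force: [-0.1, 0.5, 0.6]
grip_width: 0.0485
```

```bash
python3 -c "
from h import *
st()"
```

```text
t 9.73 pos [0.5578 0.0387 0.1014] yaw 132.1 tilt 0.06 F [-0.1  0.5  0.6] w 0.0485 q7 [-0.13  0.59 -0.06  1.88  0.05  0.67  0.51]
```

{"op": "carry_out", "data": {"targets": [[0,0,-5,0,0,0,150],[0,0,-10,0,0,0,150],[0,0,-15,0,0,0,150],[0,0,-15,0,0,0,150],[0,0,-15,0,0,0,150]]}}

```text
clock: 10.15
position: [0.5572, 0.0385, 0.1619]
tool_rot: [-3.141, -0.0, 2.305]
force: [-0.2, -0.1, 0.4]
grip_width: 0.0486
```

{"op": "carry_out", "data": {"targets": [[0,0,-15,0,0,0,150],[0,0,-15,0,0,0,150],[0,0,-8,0,0,0,150],[0,0,0,0,0,0,150],[0,0,0,0,0,0,150]]}}

```text
clock: 10.57
position: [0.5574, 0.0386, 0.1987]
tool_rot: [3.141, 0.0, 2.305]
force: [0.4, 0.9, -0.4]
grip_width: 0.0489
```

{"op": "carry_out", "data": {"targets": [[0,0,0,0,0,0,150],[0,0,0,0,0,0,150],[0,0,0,0,0,0,150]]}}

```text
clock: 10.82
position: [0.5571, 0.0386, 0.198]
tool_rot: [-3.141, -0.001, 2.305]
force: [-0.4, -0.1, 0.2]
grip_width: 0.0487
```

Run:
```python
from h import *
st();s=bot.observe();f=bot.grab_frame("wrist");t=bot.grab_frame("scene")
save("end",np.hstack([cv2.resize(f["color"],(400,300)),cv2.resize(t["color"][150:285,240:420],(400,300),interpolation=cv2.INTER_CUBIC)]))
w=world(f,s);k=(w[...,2]>.2)&(np.hypot(w[...,0]-s["position"][0],w[...,1]-s["position"][1])<.02)
p=w[k];print(k.sum(),np.median(p,0)); pl=np.linalg.lstsq(np.c_[p[:,:2],np.ones(len(p))],p[:,2],rcond=None)[0];print("slope",pl[:2])
```

```text
t 10.82 pos [0.5571 0.0386 0.198 ] yaw 132.1 tilt 0.07 F [-0.4 -0.1  0.2] w 0.0487 q7 [-0.13  0.46 -0.06  1.81  0.04  0.88  0.53]
13299 [0.55471363 0.04190528 0.23089494]
slope [-0.51109728  0.66144051]
```

View pics/end.png

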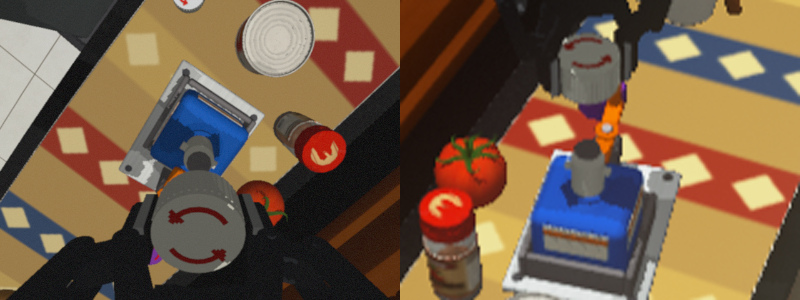

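The cap is held at about (200,220) in the left panel and (590,60) in the right. The bare neck and bottle are seated, and the bystanders stand in place. The cap top at 0.231 m means a lift of about 99 mm. I hand the job in.

```bash
python3 -c "
from h import *
bot.job_done();st()"
```

```text
the job is handed in; nothing more can be done
the job is handed in; nothing more can be done
```

The job is done and handed in at about 11 s of the 54 s allowed; no verdict was reported.

- **Turnbutton:** I gripped the pin and swung it to its stop, at about 1.6 rad by the arm's pose, with about 10 N against the stop. A picture taken after releasing the pin shows the catch over the bottle's shoulder.
- **Cap:** I pressed it down about 5–6 mm (7–8 N), turned it about 70° anticlockwise, and lifted it straight up. The pull showed no resistance.
- **Last checks:** The cap top is at 0.231 m, about 99 mm above its locked height, and close to the bottle's axis. The grip opening is 48.7 mm and the tool tilt 0.07°. In the last picture the bottle is in the stand, and the tomato, spice jar and tin are still standing.
- **Checks that disagreed:**
  - The plane fit for the cap's level failed: it gave slopes of -0.5 and 0.7, probably because it took in pixels from the cap's side. Level therefore rests on the tool tilt and the picture.
  - The top and wrist cameras differed by 2–4 mm, so I used their mean for the pin; for the cap I used the wrist reading.
  - I checked the bystanders only by eye and did not measure their positions again.

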